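# Bring the scooter wheel's valve to twelve o'clock

## Robot

A 6-joint arm with a two-finger parallel gripper is mounted at the origin on the work surface. World frame = base frame: x ahead of the robot, y to its left, z up, the work surface at z = 0. Lengths are in m, angles in rad, forces in N, time in s.
With the tool pointing down it reaches from about 0.35 to 1 m from the base axis. Payload 7.1 kg.
Tool frame: the origin (TCP) lies between the finger pads; the fingertips stand 25 mm ahead of it and the grasp point (between the pads) lies 6 mm ahead of it; z points along the fingers, y is the line along which they close (so a half turn about z gives the same grasp; the last joint's range is limited). The gripper opens to 85 mm and grips with 20 to 120 N. Pads are 22 mm wide; open, the fingers measure 114 mm over their backs; the gripper's body (76 mm by 85 mm) begins 54 mm behind the grasp point. The pads swing forward as they close: fully open they stand 13 mm farther back than shut.
Start: joints at [1.208, 0.423, 1.63, -0, 1.089, -0.019], TCP at [0.211, 0.588, 0.256] pointing down, gripper open.
Joint ranges: [-3, 3], [-0.9, 2.11], [0.09, 2.58], [-1.31, 4.45], [0.11, 2.69], [-2.54, 2.54]. Speed limits (rad/s): [2.39, 2.39, 3.01, 3.14, 3.14, 3.14].

## Interface

Orientations are given as [roll, pitch, yaw] about the fixed x, y, z axes, in that order (R = Rz(yaw) Ry(pitch) Rx(roll)).
In Python, from rig import arm gives the robot as it stands.
- The arm moves only by the tool drive_tool, never from a script. Its argument "steps" is one flat list of numbers, 7 for each row, row after row: the finger opening in m, from 0 to 0.0854, then the shift along the world's x, y, z in m, then the turn, a rotation vector about the world's x, y, z in rad. In form: [hand, x, y, z, ax, ay, az, hand, x, y, z, ax, ay, az, ...]. A call has 1 to 20 rows; each row shifts and turns the commanded pose from where the row before left it; what a row does not reach is not made up. A row lasts 1/8 s, in which the tool goes at most 62.5 mm and 10.7 degrees, less where a joint would pass 70% of its speed; a pose out of reach is approached as far as the arm can. A call is refused whole if a number of a shift passes 0.0625 or a number of a turn 0.188, either way. A call with a gripper value outside its range is refused whole. The fingers move at their own pace and stop on an object; the grip force is fixed at half the most. Time passes only in rows, so rows that do not move let the fingers close. It gives the time, the measured TCP pose, the force, the opening and the grip force at its end, in the units of the state.
- arm.observe(): the state, without advancing time (a new reading comes with each control period).
- arm.capture(name): name is "side" or "top" or "wrist"; returns a dict with "image" (384x512x3 uint8, red, green, blue), "depth" (384x512 float32, m along the optical axis (not along the pixel's ray), 0 where there is no reading), "fov_y" (degrees; the focal length in pixels is half the picture's height over the tangent of half this angle, whatever the lens; pixels are square), "cx", "cy" (the principal point, pixels), "rvec" (rotation vector, rad) and "tvec" (3), from world to camera coordinates, as OpenCV has them; the wrist camera has in their place "T_tool_cam" (4x4, takes a point from camera to tool coordinates, whose origin is the TCP and whose axes are the flange's). Camera axes: x right, y down, z forward; pixel columns grow to the right and rows downward; lengths in m; the calibration is good to about 2 mm. A picture is of the moment at which its call begins: read the wrist's pose just before it.
- arm.hand_in(): hands the job in; it is judged then, once.
The state is a dict: "time": time; "q": joint angles; "dq": joint speeds; "joint_efforts": joint torques, N m; "tool_pos": TCP position; "tcp_rot": TCP orientation; "force": force on the tool from outside, world axes, zero at the start; "wrist_torque": the same for the moment, N m; "width": opening from 0.0 (shut) to 1.0 (fully open); "grasp_force": force on a finger pad.
Only numpy, scipy, OpenCV 4.12 (cv2) and the standard library are available. Lean on these libraries where they do the work, as an engineer would, in place of code of your own. Each camera call takes 0.05 s, during which the arm holds its last target. There are 200 camera calls.

## Task

The small scooter wheel in the leaning bench stand is to be pumped up: push its spokes with the fingertips, one spoke after another, to turn the wheel until the valve stem is at twelve o'clock, straight up the slope from the hub, then take the hand away and leave the wheel still. Push gently and on the spokes only, not on the tyre or the valve stem, and never pinch a spoke. Do not lift, shift or tip the stand or any of the things lying about.

Things in the scene. Friction and masses are not known exactly. Their poses are not given: they have to be found in the camera images.
- stand: Loose bench stand (3 to 4.5 kg) that carries the wheel; origin at the centre of the underside of its dark steel base plate (250 x 330 x 12 mm). z up; x points level from the wheel's low edge to its high edge, which is the edge nearer the robot; y is to the left of one who looks along x. Two blue posts at y = +-152 mm carry the bar. Behind the wheel's upper half there is nothing down to the base plate.
- hub (a point): Centre of the wheel in its middle plane, 115 mm above the stand's underside, axes as the stand's. The wheel's plane slopes up by 30 degrees towards +x, so its face looks up and away from the robot: in this frame the face normal is (-0.5, 0, 0.866), and straight up the slope, twelve o'clock, is (0.866, 0, 0.5). The hub's radius is 22 mm.
- wheel (a joint): Angle from twelve o'clock to the valve stem, rad, growing counterclockwise for one who looks at the wheel's face (from twelve o'clock towards the stand's +y). 0 and every full turn are twelve o'clock; it starts at 2.0 to 4.3 and turns both ways without limit. The axle drags with 0.14 N m (2.2 N at 65 mm) and the wheel stops where it is left.
- bar (a point): Middle of the flat blue bar that runs level along y across the wheel's face, over the hub: 24 mm wide, 8 mm thick, 25 to 31 mm out from the wheel's middle plane along the normal; an axle nut on it reaches 35 mm. It covers three and nine o'clock: a finger pushing a spoke cannot pass there and must come out and take another spoke.
- spoke (a point): Middle of one of the four equal straight aluminium spokes, 52 mm from the hub centre: 12 mm wide, 16 mm thick, centred on the wheel's middle plane. The spokes stand at the valve's angle plus 45 (this one), 135, 225 and 315 degrees. The inside of the rim is at radius 81 mm; the rim is 30 mm deep.
- valve (a point): Point on the valve stem, 65 mm from the hub centre in the wheel's middle plane. The stem, a thin black rubber tube 8 mm thick with a brass end, comes out of the inside of the rim towards the hub, from 82 mm down to 54 mm from the hub centre, midway between two spokes.
- stem: The valve stem (see valve); its origin is the hub centre, and its own x axis points from the hub to the stem, its z along the face normal.
- tyre: The black tyre round the wheel: outer radius 125 mm, 42 mm thick, so it stands 21 mm proud of the wheel's middle plane; origin at the hub centre, axes turning with the wheel like those of the stem.
- can: Bystander, spray can 52 mm wide, 150 mm tall, beside the stand; origin at the centre of its underside.
- spool: Bystander, steel-coloured solder spool 56 mm wide, 42 mm tall, beside the stand; origin at its underside.
- tin: Bystander, flat metal tin 82 x 112 x 29 mm, beside the stand; origin at its underside.
- wrench: Bystander, wrench 140 mm long, lying beyond the low edge of the wheel, away from the robot; origin at its underside.
- driver: Bystander, screwdriver 160 mm long, lying to the right; origin at its underside.
- meter: Bystander, red multimeter 150 x 75 x 41 mm, to the left; origin at its underside.
- jar: Bystander, amber jar 48 mm wide, 50 mm tall, to the left; origin at its underside.

How it is judged:
By the outcome, as a careful person would: the job done as asked, in the order asked, and still so for the second after the job is handed in, with the robot touching nothing.
It also fails if it takes over 58 s, if anything falls off the work surface, if the arm or the gripper's body presses on something with over 40 N, if the wrist force passes 120 N, or if a joint passes its speed limit or range.

## Working session

There is one attempt and no reset: what is moved stays moved. The work goes in short steps, Python scripts to look and compute and a tool call to move; the robot and the scene stay as the last step left them, time stands still between calls to the robot, and variables do not carry over. Pictures are saved under pics/ and viewed, at most 11 in all, crops included, and the job is handed in when it is done.

Besides the shell and the picture viewer there is one more tool, called after "Request:" by a JSON object that holds its "api" and its "payload", one argument or row to a line. drive_tool: Moves the arm, as the interface text tells. Its arguments: {"type":"object","properties":{"steps":{"type":"array"}},"required":["steps"]}

```bash
mkdir -p pics
cat > h.py <<'E'
import numpy as np, cv2
from rig import arm
from scipy.spatial.transform import Rotation as Ro
def cap(n):
    s=arm.observe(); c=arm.capture(n)
    f=c["image"].shape[0]/2/np.tan(np.radians(c["fov_y"])/2)
    if n=="wrist":
        T=np.eye(4); T[:3,:3]=Ro.from_euler('xyz',s["tcp_rot"]).as_matrix() if len(s["tcp_rot"])==3 else np.array(s["tcp_rot"]); T[:3,3]=s["tool_pos"]
        W=T@np.array(c["T_tool_cam"]); R=W[:3,:3]; o=W[:3,3]
    else:
        R=cv2.Rodrigues(np.array(c["rvec"],float))[0].T; o=-R@np.array(c["tvec"],float).ravel()
    c.update(f=f,R=R,o=o); return c
def pts(c):
    d=c["depth"]; v,u=np.mgrid[:d.shape[0],:d.shape[1]]
    P=np.stack([(u-c["cx"])/c["f"]*d,(v-c["cy"])/c["f"]*d,d],-1)
    return P@c["R"].T+c["o"]
def proj(c,p):
    q=(np.atleast_2d(p)-c["o"])@c["R"]
    return np.c_[q[:,0]/q[:,2]*c["f"]+c["cx"],q[:,1]/q[:,2]*c["f"]+c["cy"]]
def save(n,im,k=1.0): cv2.imwrite("pics/"+n,cv2.resize(im[...,::-1],None,fx=k,fy=k))
E
python3 - <<'E'
from h import *
s=arm.observe();print(s)
for n in("top","side"):
    c=cap(n);save(n+"1.png",c["image"],1.5);print(n,c["o"],c["R"],c["f"])
    np.savez("/tmp/"+n,**{k:c[k] for k in("image","depth","R","o","f","cx","cy")})
E
```

```text
{'time': 0.0, 'q': array([ 1.20801212e+00,  4.23844195e-01,  1.63071022e+00,  1.45890074e-05,
        1.08856887e+00, -1.90041739e-02]), 'dq': array([ 0.00114195,  0.00132157, -0.00026266, -0.00030059,  0.00139777,
        0.00124559]), 'joint_efforts': array([ 2.45630363e-03, -5.57366216e+01, -2.81753451e+01,  1.49928142e-04,
        7.29705134e-03, -8.85125701e-06]), 'tool_pos': array([0.21044875, 0.58796082, 0.25553561]), 'tcp_rot': array([-3.14006254e+00, -4.19993276e-05,  2.79780581e+00]), 'force': array([0.50763595, 0.44434514, 0.12640334]), 'wrist_torque': array([0.04060252, 0.00851936, 0.0178758 ]), 'grasp_force': 0.0, 'width': 1.0002233012419592}
top [ 0.41894654 -0.01985367  1.48758517] [[-1.00753614e-02 -9.93563123e-01  1.12830880e-01]
 [-9.99949165e-01  9.96661338e-03 -1.52785891e-03]
 [ 3.93482514e-04 -1.12840538e-01 -9.93613032e-01]] 442.2035272544444
side [ 0.32243883 -0.95161386  1.26826346] [[ 0.96588937 -0.2042302   0.15920977]
 [-0.25859575 -0.72833447  0.63455271]
 [-0.01363686 -0.65407869 -0.75630358]] 379.7838640331915
```

View pics/top1.png

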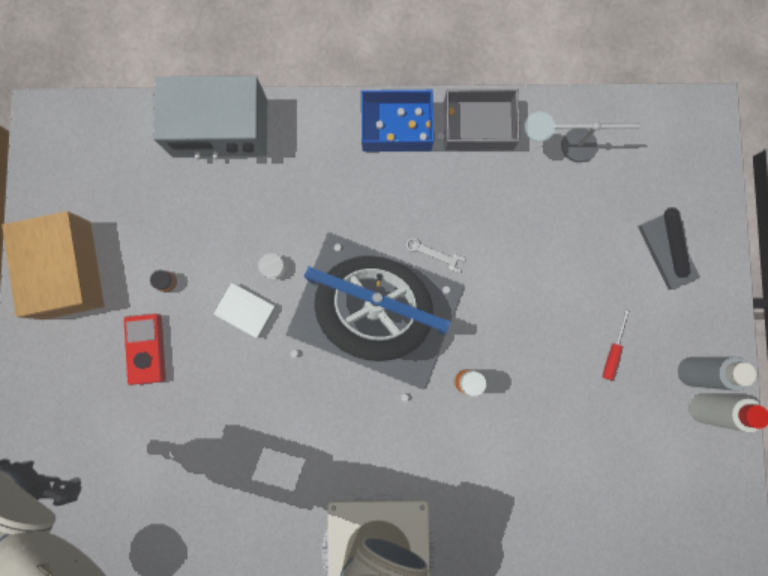

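View pics/side1.png

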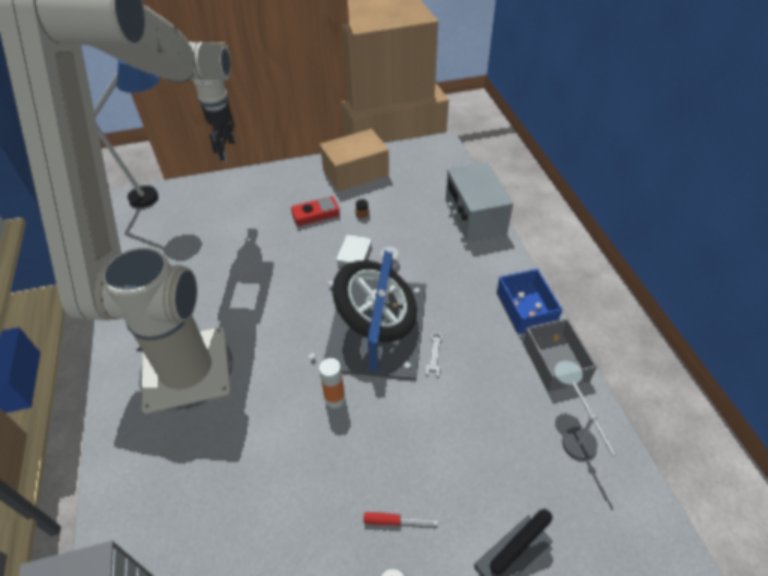

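The top view shows the wheel with hub near (377,297), the blue bar running from (307,273) to (448,328), the can at (470,382), tin at (245,310), and the valve with brass near (380,280), low side. Next I measure the bar and valve.

```bash
cat >> h.py <<'E'
def frame(hub,yaw):
    X=np.array([np.cos(yaw),np.sin(yaw),0]);Z=np.array([0,0,1.]);Y=np.cross(Z,X)
    up=.866*X+.5*Z; n=-.5*X+.866*Z
    return up,Y,n
E
python3 - <<'E'
from h import *
c=dict(np.load("/tmp/top.npz")); P=pts(c)
hsv=cv2.cvtColor(c["image"],cv2.COLOR_RGB2HSV)
m=(cv2.inRange(hsv,(105,120,60),(125,255,255))>0)
m[:165]=0;m[230:]=0;m[:,:195]=0;m[:,305:]=0
p=P[m&(c["depth"]>0)]; z=np.median(p[:,2]);p=p[abs(p[:,2]-z)<.012]
r=cv2.minAreaRect(p[:,:2].astype(np.float32)); print("bar",z,r,len(p),p.mean(0))
# bar centre: out 31mm top
b=cv2.boxPoints(r); L=[b[i]-b[i-1] for i in range(4)]; d=max(L,key=np.linalg.norm); 
yaw=np.arctan2(d[1],d[0]); Yd=np.array([np.cos(yaw),np.sin(yaw)])
if Yd[0]*0+(np.array([Yd[1],-Yd[0]])[0])>0: Yd=-Yd   # X = Y rotated -90 : (Yy,-Yx) must point to robot(-x)
X=np.array([Yd[1],-Yd[0]]); yaw=np.arctan2(X[1],X[0]); print("yaw",yaw,X)
up,Y,n=frame(None,yaw)
ctr=np.array([*r[0],z]); hub=ctr-.031*n; print("hub",hub)
hub[2]=hub[2]
# rectify wheel plane from image
N=400;S=0.35e-3*2
g=(np.mgrid[:N,:N]-N/2)*S
Q=hub-g[0][...,None]*up-g[1][...,None]*Y   # row down=-up, col right = -Y
uv=proj(c,Q.reshape(-1,3)).reshape(N,N,2).astype(np.float32)
im=cv2.remap(c["image"],uv[...,0],uv[...,1],cv2.INTER_CUBIC); 
c2=dict(np.load("/tmp/side.npz"));uv=proj(c2,Q.reshape(-1,3)).reshape(N,N,2).astype(np.float32)
im2=cv2.remap(c2["image"],uv[...,0],uv[...,1],cv2.INTER_CUBIC)
o=np.hstack([im,im2])
for k in(0,1):
    for rr in (81,125): cv2.circle(o,(200+400*k,200),int(rr/.7),(0,255,0),1)
save("rect1.png",o)
E
```

```text
bar 0.14175415723356077 ((0.5346114635467529, -0.0019759386777877808), (0.3101288676261902, 0.023710064589977264), 68.14755249023438) 670 [ 0.53354938 -0.00314736  0.14153495]
yaw 2.7601955 [-0.92814547  0.3722177 ]
hub [0.52022521 0.00379343 0.11490816]
```

View pics/rect1.png

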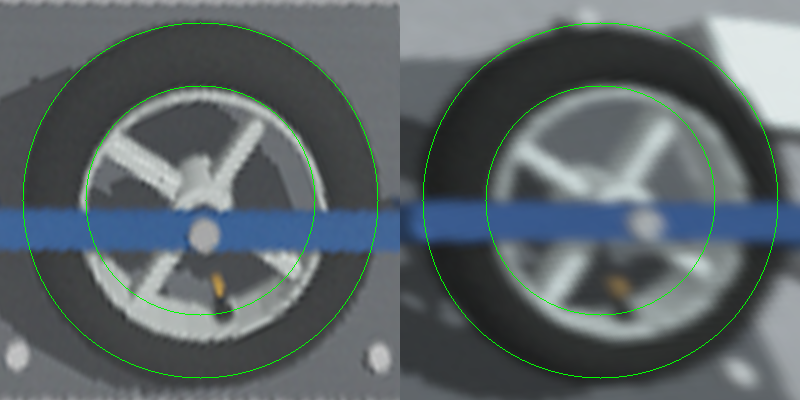

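Hub is at z = 0.115 as it should be, and the circles agree in both views. Spokes are at about 53/143/233/323° and the valve at about 188°, so I turn the wheel CCW by about 172° in three pushes in the upper half, with the tool along −n. First I go above the place.

```bash
cat >> h.py <<'E'
HUB=np.array([.5202,.0038,.1149]);YAW=2.760
up,Y,n=frame(0,YAW)
def pose(phi,s,t,nt):
    """hand aligned to a spoke at phi deg; tip centre s along it, t behind it (clockwise), nt out"""
    a=np.radians(phi); r=np.cos(a)*up+np.sin(a)*Y; q=-np.sin(a)*up+np.cos(a)*Y
    p=HUB+s*r-t*q+(nt+.025)*n
    z=-n; y=r
    R=np.c_[np.cross(y,z),y,z]
    return p,R
def cur():
    s=arm.observe(); return np.array(s["tool_pos"]),Ro.from_euler('xyz',s["tcp_rot"]).as_matrix(),s
def go(*a,start=None):
    p0,R0=start or cur()[:2]; p,R=pose(*a)
    rv=Ro.from_matrix(R@R0.T).as_rotvec(); print("shift",(p-p0).round(4),"turn",rv.round(3),"to",p.round(3)); return p,R
E
python3 - <<'E'
from h import *
go(53,.050,.024,.07)
E
```

```text
shift [ 0.3047 -0.6097 -0.0338] turn [ 0.68  -0.026  2.388] to [ 0.515 -0.022  0.222]
```

```bash
sed -i 's/z=-n; y=r/z=-n; y=-r/' h.py
python3 - <<'E'
from h import *
go(53,.050,.024,.07)
E
```

```text
shift [ 0.3047 -0.6097 -0.0338] turn [ 0.022  0.532 -0.668] to [ 0.515 -0.022  0.222]
```

Request:
{"api": "drive_tool", "payload": {
  "steps": [0,0.0254,-0.0508,0.005,0.003,0.066,-0.083,0,0.0254,-0.0508,0.005,0.003,0.066,-0.083,0,0.0254,-0.0508,0.005,0.003,0.066,-0.083,0,0.0254,-0.0508,0.005,0.003,0.066,-0.083,0,0.0254,-0.0508,0,0.003,0.067,-0.084,0,0.0254,-0.0508,0,0.003,0.067,-0.084,0,0.0254,-0.0508,0,0.003,0.067,-0.084,0,0.0254,-0.0508,0,0.003,0.067,-0.084,0,0.0254,-0.0508,0,0,0,0,0,0.0254,-0.0508,0,0,0,0,0,0.0254,-0.0508,0,0,0,0,0,0.0254,-0.0508,0,0,0,0,0,0,0,-0.014,0,0,0,0,0,0,0,0,0,0]
}}

```text
time: 1.85
tool_pos: [0.5142, -0.0208, 0.2609]
tcp_rot: [-2.807, -0.414, 2.042]
force: [-0.5, 0.2, -0.1]
width: 0.001
grasp_force: 0.0
```

```bash
cat >> h.py <<'E'
def rect(c,off=0.008,N=400,S=.0006):
    g=(np.mgrid[:N,:N]-N/2)*S
    Q=HUB+off*n-g[0][...,None]*up-g[1][...,None]*Y
    uv=proj(c,Q.reshape(-1,3)).reshape(N,N,2).astype(np.float32)
    im=cv2.remap(c["image"],uv[...,0],uv[...,1],cv2.INTER_CUBIC)
    for rr in (.022,.081): cv2.circle(im,(N//2,N//2),int(rr/S),(0,255,0),1)
    return im
E
python3 - <<'E'
from h import *
print(arm.observe()["q"].round(2))
go(53,.050,.024,.07)
c=cap("wrist");t=cap("top")
save("w2.png",np.hstack([cv2.resize(c["image"],(512,384)),rect(t)[8:392,60:340]]))
E
```

```text
[-0.13  0.49  1.6   0.13  1.56 -0.71]
shift [ 0.001  -0.0008 -0.0391] turn [-0.003 -0.001  0.002] to [ 0.515 -0.022  0.222]
```

View pics/w2.png

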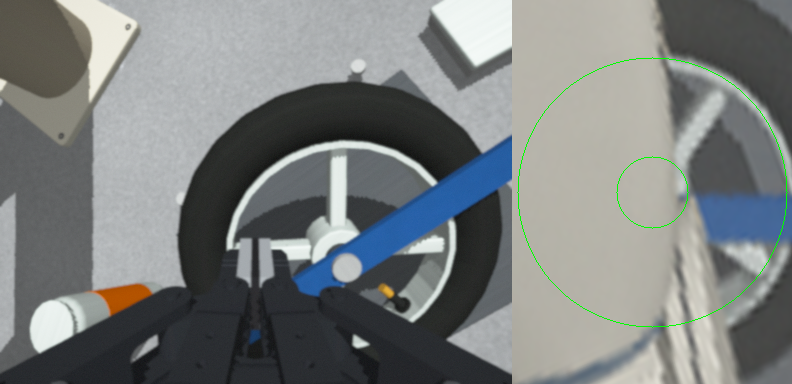

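The wrist view shows spoke A at (338,175), spoke D at (290,247) just ahead of the closed fingertips (255,240), and the valve at (395,298). I measure the spoke angles in this rectified view.

```bash
cat >> h.py <<'E'
def prof(c,r0=.045,r1=.075,off=.008):
    th=np.radians(np.arange(-180,180,1.)); r=np.linspace(r0,r1,16)
    Q=HUB+off*n+r[None,:,None]*(np.cos(th)[:,None,None]*up+np.sin(th)[:,None,None]*Y)
    uv=proj(c,Q.reshape(-1,3)).reshape(len(th),len(r),2).astype(np.float32)
    im=cv2.remap(c["image"],uv[...,0],uv[...,1],cv2.INTER_LINEAR)
    g=im.min(-1).astype(float); b=(g>150).mean(1)
    return g,b
def runs(b,lim=.6):
    out=[];i=0
    idx=np.where(b>lim)[0]
    for k in np.split(idx,np.where(np.diff(idx)>2)[0]+1):
        if len(k)>2: out.append((k.mean()-180,len(k)))
    return out
E
python3 - <<'E'
from h import *
c=cap("wrist")
for lim in (.4,.6,.8): print(runs(prof(c)[1],lim))
print(runs(prof(c,.045,.06)[1],.6),runs(prof(c,.06,.075)[1],.6))
v=proj(c,HUB+.0*n);print("hub px",v, c["image"].shape)
cv2.imwrite("pics/r3.png",cv2.resize(rect(c)[...,::-1],(600,600)))
E
```

```text
[(np.float64(-126.0), 9), (np.float64(-34.5), 12), (np.float64(59.5), 30)]
[(np.float64(-127.0), 5), (np.float64(-34.5), 10), (np.float64(50.0), 7)]
[(np.float64(-34.5), 10)]
[(np.float64(-35.0), 13), (np.float64(49.0), 9)] [(np.float64(-124.5), 10), (np.float64(-34.5), 10), (np.float64(50.5), 4)]
hub px [[332.62618646 244.48918999]] (384, 512, 3)
```

View pics/r3.png

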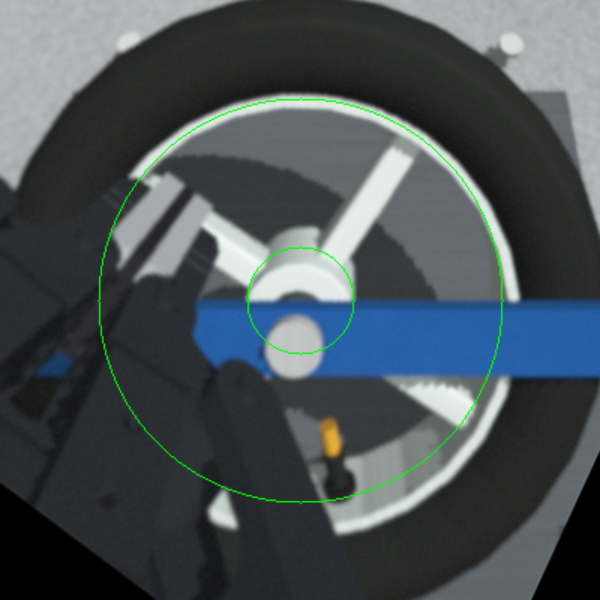

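Spoke A is at −34.5°, D at 55.5° and the valve at 190.5°, and the hub fits. I plan stroke 1: D to 72°.

```bash
cat >> h.py <<'E'
def plan(wps):
    """wps: list of ((phi,s,t,nt),rows), each leg interpolated in the polar coordinates from the previous"""
    p,R,_=cur(); prev=None; rows=[]
    for w,k in wps:
        for i in range(1,k+1):
            if prev is None:
                tp,tR=pose(*w); f=1/(k-i+1); d=(tp-p)*f; rv=Ro.from_matrix(tR@R.T).as_rotvec()*f
            else:
                tp,tR=pose(*(np.array(prev)+(np.array(w)-prev)*i/k)); d=tp-p; rv=Ro.from_matrix(tR@R.T).as_rotvec()
            d=d.round(4);rv=rv.round(3); p=p+d; R=Ro.from_rotvec(rv).as_matrix()@R
            rows.append([0,*d.tolist(),*rv.tolist()])
        prev=w
    print(len(rows)); print(", ".join(f"{x:g}" for r in rows for x in r))
E
python3 - <<'E'
from h import *
plan([((55.5,.05,.024,.03),3),((55.5,.05,.024,-.005),4),((55.5,.05,.017,-.005),3),((72,.05,.017,-.005),6)])
E
```

```text
16
0, -0.006, 0.0012, -0.0253, 0.006, -0.002, 0.012, 0, -0.006, 0.0011, -0.0253, 0.006, -0.002, 0.013, 0, -0.0061, 0.0012, -0.0252, 0.006, -0.003, 0.012, 0, -0.004, 0.0016, -0.0076, 0, 0, 0, 0, -0.0041, 0.0016, -0.0076, 0, 0, 0, 0, -0.0041, 0.0017, -0.0076, 0, 0, 0, 0, -0.004, 0.0016, -0.0076, 0, 0, 0, 0, 0.001, -0.0019, -0.0009, 0, 0, 0, 0, 0.0011, -0.0018, -0.001, 0, 0, 0, 0, 0.001, -0.0019, -0.0009, 0, 0, 0, 0, 0.0006, -0.0023, -0.0008, 0.022, -0.009, 0.042, 0, 0.0006, -0.0023, -0.0009, 0.023, -0.009, 0.041, 0, 0.0007, -0.0023, -0.0008, 0.022, -0.009, 0.042, 0, 0.0008, -0.0022, -0.0009, 0.022, -0.009, 0.042, 0, 0.0009, -0.0022, -0.001, 0.022, -0.008, 0.041, 0, 0.0011, -0.0021, -0.001, 0.023, -0.009, 0.042
```

Descend first, then check the force.

Request:
{"api": "drive_tool", "payload": {
  "steps": [0,-0.006,0.0012,-0.0253,0.006,-0.002,0.012,0,-0.006,0.0011,-0.0253,0.006,-0.002,0.013,0,-0.0061,0.0012,-0.0252,0.006,-0.003,0.012,0,-0.004,0.0016,-0.0076,0,0,0,0,-0.0041,0.0016,-0.0076,0,0,0,0,-0.0041,0.0017,-0.0076,0,0,0,0,-0.004,0.0016,-0.0076,0,0,0,0,0,0,0,0,0,0]
}}

```text
time: 3.0
tool_pos: [0.4806, -0.0111, 0.1558]
tcp_rot: [-2.825, -0.425, 2.087]
force: [-0.8, -1.4, 0.4]
width: 0.001
grasp_force: 0.0
```

Run:
```python
from h import *
go(55.5,.05,.024,-.005)
c=cap("wrist");d=cap("side")
for lim in (.4,.6): print(runs(prof(c)[1],lim))
save("w4.png",np.hstack([rect(c),rect(d)]))
```

```text
shift [-0.0001  0.001   0.0005] turn [ 0.    -0.     0.002] to [ 0.481 -0.01   0.156]
[(np.float64(-34.5), 12)]
[(np.float64(-34.5), 10)]
```

View pics/w4.png

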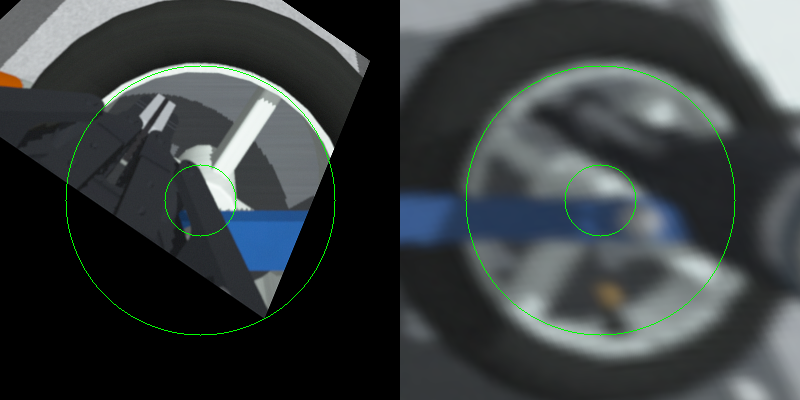

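The fingertips (160,105 in the left crop) are clear in the gap, and spoke A has not moved. Now I push.

Request:
{"api": "drive_tool", "payload": {
  "steps": [0,0.001,-0.0019,-0.0009,0,0,0,0,0.0011,-0.0018,-0.001,0,0,0,0,0.001,-0.0019,-0.0009,0,0,0,0,0.0006,-0.0023,-0.0008,0.022,-0.009,0.042,0,0.0006,-0.0023,-0.0009,0.023,-0.009,0.041,0,0.0007,-0.0023,-0.0008,0.022,-0.009,0.042,0,0.0008,-0.0022,-0.0009,0.022,-0.009,0.042,0,0.0009,-0.0022,-0.001,0.022,-0.008,0.041,0,0.0011,-0.0021,-0.001,0.023,-0.009,0.042,0,0,0,0,0,0,0]
}}

```text
time: 4.35
tool_pos: [0.4889, -0.0303, 0.1479]
tcp_rot: [-2.965, -0.496, 2.399]
force: [-0.7, -0.2, 0.7]
width: -0.001
grasp_force: 0.3
```

Run:
```python
from h import *
go(72,.05,.017,-.005)
c=cap("wrist")
for lim in (.4,.6): print(runs(prof(c)[1],lim))
```

```text
shift [-0.0006  0.0014  0.0001] turn [-0.    -0.     0.002] to [ 0.488 -0.029  0.148]
[(np.float64(-20.0), 11)]
[(np.float64(-20.0), 11)]
```

Run:
```python
from h import *
plan([((72,.05,.021,-.005),2),((72,.05,.021,.045),4),((-20,.05,.023,.045),10),((-20,.05,.023,-.005),4)])
```

```text
20
0, -0.0016, 0.0018, 0.001, 0, -0, 0.001, 0, -0.0016, 0.0019, 0.0011, 0, -0, 0.001, 0, 0.0058, -0.0023, 0.0108, 0, -0, 0, 0, 0.0058, -0.0024, 0.0108, 0, -0, 0, 0, 0.0058, -0.0023, 0.0108, 0, -0, 0, 0, 0.0058, -0.0023, 0.0109, 0, -0, 0, 0, -0.0027, 0.0078, 0.0031, -0.074, 0.03, -0.139, 0, -0.0015, 0.0084, 0.0026, -0.075, 0.03, -0.139, 0, -0.0002, 0.0087, 0.002, -0.074, 0.03, -0.139, 0, 0.0012, 0.0088, 0.0013, -0.075, 0.029, -0.139, 0, 0.0023, 0.0086, 0.0005, -0.074, 0.03, -0.139, 0, 0.0036, 0.0082, -0.0001, -0.075, 0.03, -0.139, 0, 0.0047, 0.0076, -0.0009, -0.074, 0.03, -0.139, 0, 0.0057, 0.0067, -0.0016, -0.075, 0.03, -0.139, 0, 0.0065, 0.0058, -0.0022, -0.074, 0.03, -0.139, 0, 0.0072, 0.0046, -0.0029, -0.075, 0.03, -0.139, 0, -0.0058, 0.0023, -0.0108, 0, -0, -0, 0, -0.0058, 0.0024, -0.0108, 0, -0, -0, 0, -0.0058, 0.0023, -0.0109, 0, -0, -0, 0, -0.0058, 0.0023, -0.0108, 0, -0, -0
```

Request:
{"api": "drive_tool", "payload": {
  "steps": [0,-0.0016,0.0018,0.001,0,0,0.001,0,-0.0016,0.0019,0.0011,0,0,0.001,0,0.0058,-0.0023,0.0108,0,0,0,0,0.0058,-0.0024,0.0108,0,0,0,0,0.0058,-0.0023,0.0108,0,0,0,0,0.0058,-0.0023,0.0109,0,0,0,0,-0.0027,0.0078,0.0031,-0.074,0.03,-0.139,0,-0.0015,0.0084,0.0026,-0.075,0.03,-0.139,0,-0.0002,0.0087,0.002,-0.074,0.03,-0.139,0,0.0012,0.0088,0.0013,-0.075,0.029,-0.139,0,0.0023,0.0086,0.0005,-0.074,0.03,-0.139,0,0.0036,0.0082,-0.0001,-0.075,0.03,-0.139,0,0.0047,0.0076,-0.0009,-0.074,0.03,-0.139,0,0.0057,0.0067,-0.0016,-0.075,0.03,-0.139,0,0.0065,0.0058,-0.0022,-0.074,0.03,-0.139,0,0.0072,0.0046,-0.0029,-0.075,0.03,-0.139]
}}

```text
time: 6.4
tool_pos: [0.5363, 0.0395, 0.1956]
tcp_rot: [-2.645, 0.174, 0.881]
force: [-0.2, -0.4, -0.2]
width: -0.002
grasp_force: 0.0
```

Run:
```python
from h import *
go(-20,.05,.023,.045)
c=cap("wrist")
for lim in (.4,.6): print(runs(prof(c)[1],lim))
save("r5.png",rect(c))
plan([((-20,.05,.023,.045),1),((-20,.05,.023,-.005),4)])
```

```text
shift [-0.0006 -0.0002 -0.0005] turn [ 0.002 -0.001  0.003] to [0.536 0.039 0.195]
[(np.float64(-112.5), 10), (np.float64(-43.0), 27), (np.float64(164.0), 17)]
[(np.float64(-113.0), 7), (np.float64(-43.5), 18), (np.float64(164.0), 15)]
5
0, -0.0013, -0.0007, -0.0002, 0.005, -0.001, 0.008, 0, -0.0058, 0.0023, -0.0108, -0, -0, 0, 0, -0.0058, 0.0024, -0.0108, -0, -0, 0, 0, -0.0058, 0.0023, -0.0108, -0, -0, 0, 0, -0.0058, 0.0023, -0.0109, -0, -0, 0
```

View pics/r5.png

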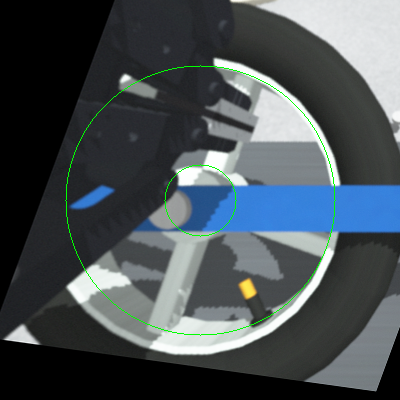

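Valve (250,290) is near 206°, spoke B is just under the bar on the right, and the fingers are above the gap behind spoke A. Descend, and plan stroke 2.

Request:
{"api": "drive_tool", "payload": {
  "steps": [0,-0.0013,-0.0007,-0.0002,0.005,-0.001,0.008,0,-0.0058,0.0023,-0.0108,0,0,0,0,-0.0058,0.0024,-0.0108,0,0,0,0,-0.0058,0.0023,-0.0108,0,0,0,0,-0.0058,0.0023,-0.0109,0,0,0,0,0,0,0,0,0,0]
}}

```text
time: 7.2
tool_pos: [0.5101, 0.0482, 0.1507]
tcp_rot: [-2.64, 0.168, 0.894]
force: [0.7, -0.7, -0.3]
width: -0.002
grasp_force: 0.0
```

Run:
```python
from h import *
go(-20,.05,.023,-.005)
plan([((-20,.05,.023,-.005),1),((-20,.05,.016,-.005),2),((60,.05,.016,-.005),17)])
```

```text
shift [0.0023 0.0004 0.0011] turn [-0.005 -0.001 -0.01 ] to [0.512 0.049 0.152]
20
0, 0.0023, 0.0004, 0.0011, -0.005, -0.001, -0.01, 0, -0.0021, -0.0027, 0.0006, -0, -0, 0, 0, -0.0022, -0.0026, 0.0006, -0, -0, 0, 0, -0.0033, -0.0025, 0.0013, 0.038, -0.016, 0.071, 0, -0.0032, -0.0027, 0.0011, 0.038, -0.015, 0.072, 0, -0.003, -0.003, 0.0009, 0.038, -0.015, 0.071, 0, -0.0027, -0.0032, 0.0008, 0.038, -0.016, 0.071, 0, -0.0025, -0.0035, 0.0006, 0.038, -0.015, 0.071, 0, -0.0023, -0.0036, 0.0004, 0.038, -0.015, 0.071, 0, -0.002, -0.0038, 0.0003, 0.038, -0.015, 0.071, 0, -0.0018, -0.0039, 0.0001, 0.038, -0.016, 0.071, 0, -0.0015, -0.0041, -0.0001, 0.039, -0.015, 0.071, 0, -0.0011, -0.0041, -0.0002, 0.038, -0.015, 0.072, 0, -0.0009, -0.0042, -0.0005, 0.038, -0.016, 0.071, 0, -0.0006, -0.0042, -0.0006, 0.038, -0.015, 0.071, 0, -0.0002, -0.0043, -0.0008, 0.038, -0.015, 0.071, 0, 0, -0.0042, -0.0009, 0.038, -0.015, 0.071, 0, 0.0004, -0.0041, -0.0011, 0.038, -0.016, 0.071, 0, 0.0007, -0.0041, -0.0012, 0.038, -0.015, 0.071, 0, 0.001, -0.004, -0.0014, 0.038, -0.015, 0.071
```

Request:
{"api": "drive_tool", "payload": {
  "steps": [0,0.0023,0.0004,0.0011,-0.005,-0.001,-0.01,0,-0.0021,-0.0027,0.0006,0,0,0,0,-0.0022,-0.0026,0.0006,0,0,0,0,-0.0033,-0.0025,0.0013,0.038,-0.016,0.071,0,-0.0032,-0.0027,0.0011,0.038,-0.015,0.072,0,-0.003,-0.003,0.0009,0.038,-0.015,0.071,0,-0.0027,-0.0032,0.0008,0.038,-0.016,0.071,0,-0.0025,-0.0035,0.0006,0.038,-0.015,0.071,0,-0.0023,-0.0036,0.0004,0.038,-0.015,0.071,0,-0.002,-0.0038,0.0003,0.038,-0.015,0.071,0,-0.0018,-0.0039,0.0001,0.038,-0.016,0.071,0,-0.0015,-0.0041,-0.0001,0.039,-0.015,0.071,0,-0.0011,-0.0041,-0.0002,0.038,-0.015,0.072,0,-0.0009,-0.0042,-0.0005,0.038,-0.016,0.071,0,-0.0006,-0.0042,-0.0006,0.038,-0.015,0.071,0,-0.0002,-0.0043,-0.0008,0.038,-0.015,0.071,0,0,-0.0042,-0.0009,0.038,-0.015,0.071,0,0.0004,-0.0041,-0.0011,0.038,-0.016,0.071,0,0.0007,-0.0041,-0.0012,0.038,-0.015,0.071,0,0.001,-0.004,-0.0014,0.038,-0.015,0.071]
}}

```text
time: 9.7
tool_pos: [0.4856, -0.0205, 0.1531]
tcp_rot: [-2.862, -0.451, 2.173]
force: [-2.3, 0.9, 3.2]
width: 0.003
grasp_force: 1.4
```

Run:
```python
from h import *
go(60,.05,.016,-.005)
c=cap("wrist")
for lim in (.4,.6): print(runs(prof(c)[1],lim))
plan([((60,.05,.016,-.005),1),((72,.05,.016,-.005),4)])
```

```text
shift [-0.0005  0.0003 -0.0015] turn [-0.003 -0.001 -0.001] to [ 0.485 -0.02   0.152]
[(np.float64(-32.5), 12)]
[(np.float64(-32.5), 10)]
5
0, -0.0009, 0.0008, -0.0012, -0.004, 0.001, -0.003, 0, 0.0008, -0.0025, -0.001, 0.024, -0.01, 0.045, 0, 0.0009, -0.0024, -0.001, 0.024, -0.01, 0.045, 0, 0.0011, -0.0023, -0.001, 0.025, -0.01, 0.046, 0, 0.0011, -0.0022, -0.0011, 0.024, -0.009, 0.045
```

Request:
{"api": "drive_tool", "payload": {
  "steps": [0,0.0008,-0.0025,-0.001,0.024,-0.01,0.045,0,0.0009,-0.0024,-0.001,0.024,-0.01,0.045,0,0.0011,-0.0023,-0.001,0.025,-0.01,0.046,0,0.0011,-0.0022,-0.0011,0.024,-0.009,0.045,0,0,0,0,0,0,0]
}}

```text
time: 10.38
tool_pos: [0.4899, -0.03, 0.1487]
tcp_rot: [-2.965, -0.497, 2.398]
force: [-1.7, -0.4, 1.0]
width: -0.001
grasp_force: 0.6
```

Run:
```python
from h import *
go(72,.05,.016,-.005)
c=cap("wrist")
for lim in (.4,.6): print(runs(prof(c)[1],lim))
plan([((72,.05,.020,-.005),2),((72,.05,.020,.045),4),((-20,.048,.0205,.045),11)])
```

```text
shift [-0.0009  0.0004 -0.0011] turn [-0.001 -0.001  0.003] to [ 0.489 -0.03   0.148]
[(np.float64(-20.0), 11)]
[(np.float64(-20.0), 11)]
17
0, -0.0018, 0.0013, 0.0004, -0, -0, 0.002, 0, -0.0018, 0.0014, 0.0004, -0.001, -0.001, 0.002, 0, 0.0058, -0.0024, 0.0109, 0, 0, -0, 0, 0.0058, -0.0023, 0.0108, 0, 0, -0, 0, 0.0058, -0.0023, 0.0108, 0, 0, -0, 0, 0.0058, -0.0024, 0.0108, 0, 0, -0, 0, -0.0024, 0.0071, 0.0029, -0.067, 0.027, -0.127, 0, -0.0014, 0.0074, 0.0023, -0.068, 0.028, -0.126, 0, -0.0004, 0.0077, 0.0019, -0.068, 0.027, -0.126, 0, 0.0007, 0.0078, 0.0013, -0.068, 0.027, -0.127, 0, 0.0017, 0.0076, 0.0007, -0.067, 0.027, -0.126, 0, 0.0026, 0.0074, 0.0002, -0.068, 0.027, -0.127, 0, 0.0036, 0.007, -0.0004, -0.068, 0.027, -0.126, 0, 0.0044, 0.0063, -0.001, -0.068, 0.028, -0.127, 0, 0.0051, 0.0057, -0.0015, -0.067, 0.027, -0.126, 0, 0.0057, 0.0048, -0.0021, -0.068, 0.027, -0.126, 0, 0.0062, 0.0039, -0.0024, -0.068, 0.027, -0.127
```

Request:
{"api": "drive_tool", "payload": {
  "steps": [0,-0.0018,0.0013,0.0004,0,0,0.002,0,-0.0018,0.0014,0.0004,-0.001,-0.001,0.002,0,0.0058,-0.0024,0.0109,0,0,0,0,0.0058,-0.0023,0.0108,0,0,0,0,0.0058,-0.0023,0.0108,0,0,0,0,0.0058,-0.0024,0.0108,0,0,0,0,-0.0024,0.0071,0.0029,-0.067,0.027,-0.127,0,-0.0014,0.0074,0.0023,-0.068,0.028,-0.126,0,-0.0004,0.0077,0.0019,-0.068,0.027,-0.126,0,0.0007,0.0078,0.0013,-0.068,0.027,-0.127,0,0.0017,0.0076,0.0007,-0.067,0.027,-0.126,0,0.0026,0.0074,0.0002,-0.068,0.027,-0.127,0,0.0036,0.007,-0.0004,-0.068,0.027,-0.126,0,0.0044,0.0063,-0.001,-0.068,0.028,-0.127,0,0.0051,0.0057,-0.0015,-0.067,0.027,-0.126,0,0.0057,0.0048,-0.0021,-0.068,0.027,-0.126,0,0.0062,0.0039,-0.0024,-0.068,0.027,-0.127,0,0,0,0,0,0,0]
}}

```text
time: 12.68
tool_pos: [0.536, 0.0363, 0.1947]
tcp_rot: [-2.644, 0.17, 0.887]
force: [0.1, 0.1, 0.1]
width: 0.002
grasp_force: 0.0
```

Run:
```python
from h import *
go(-20,.048,.0205,.045)
c=cap("wrist")
im=c["image"].copy()
for x in (.0335,.0625):
    for t in (.0095,.0315):
        a=np.radians(-20);r=np.cos(a)*up+np.sin(a)*Y;q=-np.sin(a)*up+np.cos(a)*Y
        for nn,col in((.008,(255,0,0)),(.045,(0,255,0))):
            u=proj(c,HUB+x*r-t*q+nn*n)[0]; cv2.circle(im,(int(u[0]),int(u[1])),2,col,-1)
save("w6.png",im,1.5)
plan([((-20,.048,.0205,.045),1),((-20,.048,.0205,-.005),5)])
```

```text
shift [-0.0006 -0.0001 -0.0002] turn [-0.001  0.001 -0.003] to [0.535 0.036 0.195]
6
0, -0.0004, 0, -0.0002, -0.002, 0.001, -0.004, 0, -0.0046, 0.0019, -0.0087, -0, 0, -0, 0, -0.0046, 0.0018, -0.0086, -0, 0, -0, 0, -0.0047, 0.0019, -0.0087, -0, 0, -0, 0, -0.0046, 0.0019, -0.0086, -0, 0, -0, 0, -0.0047, 0.0018, -0.0087, -0, 0, -0
```

View pics/w6.png

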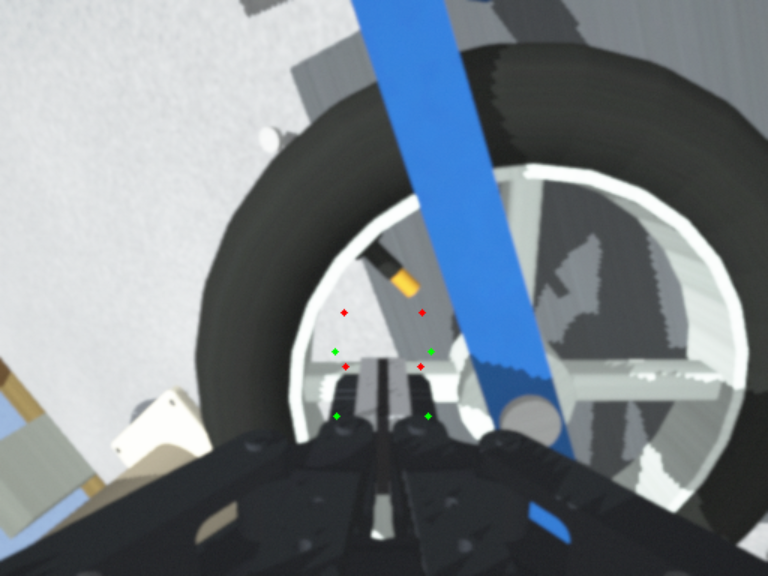

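The predicted finger outline (green) matches the tips. At the spoke plane (red, rows 313–367) it lies between spoke B and the stem tip (410,295). Descend.

Request:
{"api": "drive_tool", "payload": {
  "steps": [0,-0.0004,0,-0.0002,0,0,0,0,-0.0046,0.0019,-0.0087,0,0,0,0,-0.0046,0.0018,-0.0086,0,0,0,0,-0.0047,0.0019,-0.0087,0,0,0,0,-0.0046,0.0019,-0.0086,0,0,0,0,-0.0047,0.0018,-0.0087,0,0,0,0,0,0,0,0,0,0]
}}

```text
time: 13.6
tool_pos: [0.5111, 0.0457, 0.1503]
tcp_rot: [-2.643, 0.172, 0.886]
force: [-0.6, 1.5, 1.5]
width: 0.002
grasp_force: 0.0
```

Run:
```python
from h import *
go(-20,.048,.0205,-.005)
plan([((-20,.048,.0155,-.005),3),((39,.048,.0155,-.005),16)])
```

```text
shift [ 0.0011 -0.0002  0.001 ] turn [-0.001 -0.001 -0.002] to [0.512 0.045 0.151]
19
0, -0.0007, -0.0013, 0.0006, -0, -0, -0.001, 0, -0.0007, -0.0014, 0.0006, -0, -0.001, -0, 0, -0.0007, -0.0013, 0.0006, -0.001, -0, -0.001, 0, -0.0025, -0.0018, 0.001, 0.03, -0.012, 0.056, 0, -0.0024, -0.002, 0.0009, 0.03, -0.012, 0.056, 0, -0.0023, -0.0022, 0.0007, 0.03, -0.012, 0.055, 0, -0.0022, -0.0023, 0.0007, 0.03, -0.012, 0.056, 0, -0.0021, -0.0024, 0.0006, 0.03, -0.012, 0.056, 0, -0.0019, -0.0025, 0.0005, 0.03, -0.012, 0.056, 0, -0.0018, -0.0027, 0.0004, 0.029, -0.012, 0.055, 0, -0.0017, -0.0028, 0.0003, 0.03, -0.012, 0.056, 0, -0.0015, -0.0029, 0.0002, 0.03, -0.012, 0.056, 0, -0.0013, -0.0029, 0, 0.03, -0.012, 0.055, 0, -0.0012, -0.003, 0, 0.03, -0.012, 0.056, 0, -0.001, -0.0031, -0.0001, 0.03, -0.012, 0.056, 0, -0.0008, -0.0032, -0.0002, 0.03, -0.012, 0.056, 0, -0.0007, -0.0031, -0.0004, 0.03, -0.012, 0.055, 0, -0.0004, -0.0032, -0.0004, 0.029, -0.012, 0.056, 0, -0.0003, -0.0032, -0.0005, 0.03, -0.012, 0.056
```

Request:
{"api": "drive_tool", "payload": {
  "steps": [0,-0.0007,-0.0013,0.0006,0,0,-0.001,0,-0.0007,-0.0014,0.0006,0,-0.001,0,0,-0.0007,-0.0013,0.0006,-0.001,0,-0.001,0,-0.0025,-0.0018,0.001,0.03,-0.012,0.056,0,-0.0024,-0.002,0.0009,0.03,-0.012,0.056,0,-0.0023,-0.0022,0.0007,0.03,-0.012,0.055,0,-0.0022,-0.0023,0.0007,0.03,-0.012,0.056,0,-0.0021,-0.0024,0.0006,0.03,-0.012,0.056,0,-0.0019,-0.0025,0.0005,0.03,-0.012,0.056,0,-0.0018,-0.0027,0.0004,0.029,-0.012,0.055,0,-0.0017,-0.0028,0.0003,0.03,-0.012,0.056,0,-0.0015,-0.0029,0.0002,0.03,-0.012,0.056,0,-0.0013,-0.0029,0,0.03,-0.012,0.055,0,-0.0012,-0.003,0,0.03,-0.012,0.056,0,-0.001,-0.0031,-0.0001,0.03,-0.012,0.056,0,-0.0008,-0.0032,-0.0002,0.03,-0.012,0.056,0,-0.0007,-0.0031,-0.0004,0.03,-0.012,0.055,0,-0.0004,-0.0032,-0.0004,0.029,-0.012,0.056,0,-0.0003,-0.0032,-0.0005,0.03,-0.012,0.056,0,0,0,0,0,0,0]
}}

```text
time: 16.1
tool_pos: [0.4856, -0.002, 0.1567]
tcp_rot: [-2.721, -0.32, 1.8]
force: [0.1, 0.2, -0.5]
width: 0.001
grasp_force: 0.1
```

Run:
```python
from h import *
go(39,.048,.0155,-.005)
c=cap("wrist")
for lim in (.4,.6): print(runs(prof(c)[1],lim))
save("r7.png",rect(c),1.3)
plan([((41,.048,.0155,-.005),1),((43,.048,.0155,-.005),1),((45,.048,.0155,-.005),1),((47,.048,.0155,-.005),1)])
```

```text
shift [-0.0008  0.0004 -0.0009] turn [-0.001  0.001  0.001] to [ 0.485 -0.002  0.156]
[(np.float64(-166.0), 5), (np.float64(-142.5), 10), (np.float64(-52.5), 12)]
[(np.float64(-146.0), 3), (np.float64(-52.0), 11)]
4
0, -0.001, -0.0013, -0.0013, 0.016, -0.006, 0.032, 0, 0, -0.0018, -0.0003, 0.016, -0.006, 0.03, 0, 0, -0.0017, -0.0004, 0.016, -0.007, 0.031, 0, 0.0001, -0.0017, -0.0004, 0.017, -0.006, 0.03
```

View pics/r7.png

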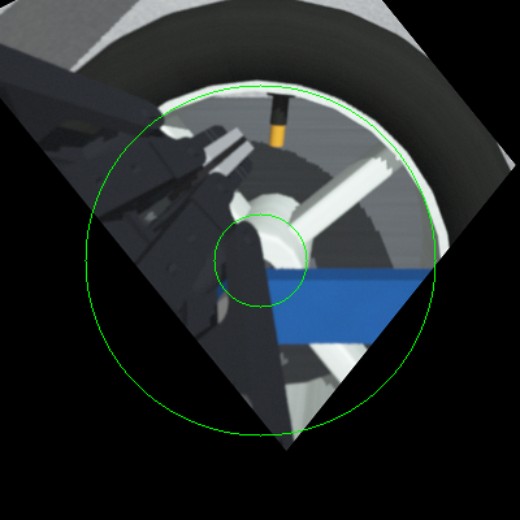

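The valve (278,120) is still about 7° short, and the fingers press only spoke B. Push about 6° more, then remeasure.

Request:
{"api": "drive_tool", "payload": {
  "steps": [0,-0.0001,-0.0018,-0.0003,0.016,-0.006,0.03,0,0,-0.0018,-0.0003,0.016,-0.006,0.03,0,0,-0.0017,-0.0004,0.016,-0.007,0.031,0,0,0,0,0,0,0]
}}

```text
time: 16.65
tool_pos: [0.4857, -0.0073, 0.1555]
tcp_rot: [-2.755, -0.362, 1.903]
force: [-0.3, 0.3, 1.4]
width: 0.003
grasp_force: 0.6
```

```bash
cat >> h.py <<'E'
def line(c,phi,off=.008,r0=.032,r1=.074):
    "fit the bright band of the spoke near phi in the rectified plane: angle from edges at each radius"
    A=[]
    for r in np.linspace(r0,r1,22):
        th=np.radians(np.linspace(phi-20,phi+20,400))
        Q=HUB+off*n+r*(np.cos(th)[:,None]*up+np.sin(th)[:,None]*Y)
        uv=proj(c,Q).astype(np.float32)[None]
        g=cv2.remap(c["image"],uv[...,0],uv[...,1],cv2.INTER_LINEAR)[0].min(-1)
        k=np.where(g>150)[0]
        if len(k)>20: A.append((r,np.degrees(th[k].mean()),r*(th[k[-1]]-th[k[0]])*1e3))
    A=np.array(A); xy=np.c_[A[:,0]*np.cos(np.radians(A[:,1])),A[:,0]*np.sin(np.radians(A[:,1]))].astype(np.float32)
    v=cv2.fitLine(xy,cv2.DIST_HUBER,0,.01,.01).ravel(); 
    d=np.degrees(np.arctan2(v[1],v[0])); d=(d-phi+90)%180-90+phi
    return "radial %.1f dir %.1f width %.1f"%(np.median(A[:,1]),d,np.median(A[:,2]))
E
python3 - <<'E'
from h import *
c=cap("wrist")
print(line(c,-46.5)); print(runs(prof(c)[1],.5))
E
```

```text
radial -46.3 dir -45.2 width 11.8
[(np.float64(-46.0), 11)]
```

Request:
{"api": "drive_tool", "payload": {
  "steps": [0,0,-0.0006,-0.0001,0,0,0,0,0,0,0,0,0,0]
}}

```text
time: 16.95
tool_pos: [0.4858, -0.0076, 0.1554]
tcp_rot: [-2.755, -0.362, 1.903]
force: [0.4, 2.8, 1.6]
width: 0.003
grasp_force: 1.2
```

Run:
```python
from h import *
c=cap("wrist")
print(line(c,-46)); print(runs(prof(c)[1],.5))
plan([((45,.048,.0185,-.005),2),((45,.048,.0185,.055),6),((45,.048,.0185,.15),3)])
```

```text
radial -46.2 dir -45.0 width 11.8
[(np.float64(-46.0), 11)]
11
0, -0.0009, 0.0017, 0.0002, -0, 0, 0, 0, -0.0009, 0.0018, 0.0001, -0.001, 0, 0, 0, 0.0046, -0.0019, 0.0087, 0, 0, 0, 0, 0.0047, -0.0019, 0.0087, 0, 0, 0, 0, 0.0046, -0.0018, 0.0086, 0, 0, 0, 0, 0.0047, -0.0019, 0.0087, 0, 0, 0, 0, 0.0046, -0.0019, 0.0086, 0, 0, 0, 0, 0.0046, -0.0018, 0.0087, 0, 0, 0, 0, 0.0147, -0.0059, 0.0274, 0, 0, 0, 0, 0.0147, -0.0059, 0.0275, 0, 0, 0, 0, 0.0147, -0.0059, 0.0274, 0, 0, 0
```

Request:
{"api": "drive_tool", "payload": {
  "steps": [0,-0.0009,0.0017,0.0002,0,0,0,0,-0.0009,0.0018,0.0001,0,0,0,0,0.0046,-0.0019,0.0087,0,0,0,0,0.0047,-0.0019,0.0087,0,0,0,0,0.0046,-0.0018,0.0086,0,0,0,0,0.0047,-0.0019,0.0087,0,0,0,0,0.0046,-0.0019,0.0086,0,0,0,0,0.0046,-0.0018,0.0087,0,0,0,0,0.0147,-0.0059,0.0274,0,0,0,0,0.0147,-0.0059,0.0275,0,0,0,0,0.0147,-0.0059,0.0274,0,0,0,0,0.01,0.05,0.03,0,0,0,0,0.01,0.05,0.03,0,0,0,0,0,0,0,0,0,0]
}}

```text
time: 18.75
tool_pos: [0.5769, 0.0697, 0.3527]
tcp_rot: [-2.76, -0.361, 1.908]
force: [0.4, -0.7, -0.4]
width: -0.005
grasp_force: 0.0
```

Run:
```python
from h import *
c=cap("wrist");t=cap("top");d=cap("side")
for k,x in(("w",c),("t",t),("s",d)):
    try: print(k,line(x,-46),"|",line(x,45),"|",line(x,135,r0=.045),"|",line(x,-135,r0=.045))
    except Exception as e: print(k,e)
    try: print(line(x,45))
    except Exception as e: print(e)
# recheck bar in top
save("r8.png",np.hstack([rect(c),rect(t)]))
```

```text
w radial -45.9 dir -41.1 width 11.0 | radial 43.2 dir 53.9 width 18.4 | radial 129.1 dir 134.5 width 9.6 | radial -134.4 dir -121.6 width 14.8
radial 43.2 dir 53.9 width 18.4
t radial -46.0 dir -46.0 width 37.0 | radial 45.0 dir 45.0 width 37.0 | radial 136.0 dir 105.1 width 13.1 | radial -135.0 dir -135.0 width 41.5
radial 45.0 dir 45.0 width 37.0
s radial -45.6 dir -46.7 width 16.2 | radial 46.6 dir 46.4 width 12.5 | radial 135.7 dir 130.7 width 14.1 | radial -136.0 dir -126.1 width 12.0
radial 46.6 dir 46.4 width 12.5
```

View pics/r8.png

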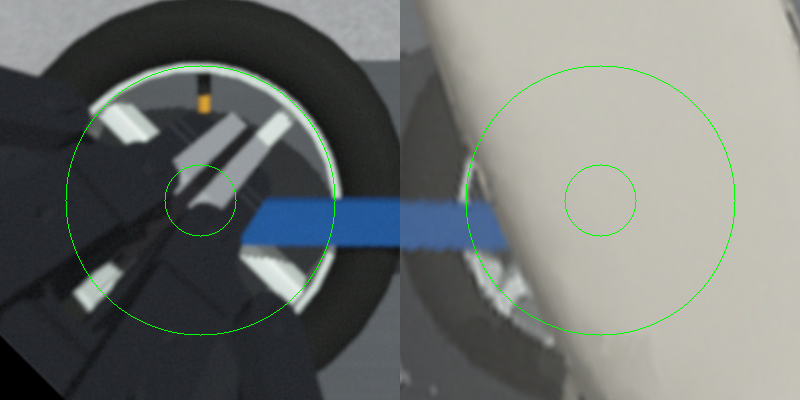

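The valve (204,95) looks within about 2° of twelve. I take the arm clear and measure with the free views.

Request:
{"api": "drive_tool", "payload": {
  "steps": [0,-0.02,0.055,0,0,0,0,0,-0.02,0.055,0,0,0,0,0,-0.02,0.055,0,0,0,0,0,-0.02,0.055,0,0,0,0,0,-0.02,0.055,0,0,0,0,0,-0.02,0.055,0,0,0,0,0,0,0,0,0,0,0]
}}

```text
time: 19.77
tool_pos: [0.4541, 0.3985, 0.3489]
tcp_rot: [-2.752, -0.362, 1.905]
force: [0.7, -0.3, -0.1]
width: -0.004
grasp_force: 0.0
```

Run:
```python
from h import *
t=cap("top");d=cap("side")
for k,x in(("t",t),("s",d)):
    for p in(-45,45,135,-135):
        try: print(k,p,line(x,p,r0=.035 if abs(p)<90 else .05))
        except Exception as e: print(k,p,e)
    # brass tip
    hsv=cv2.cvtColor(rect(x,0,S=.0003,N=800),cv2.COLOR_RGB2HSV); m=cv2.inRange(hsv,(10,110,80),(30,255,255)); m[360:]=0;m[:,:300]=0;m[:,500:]=0;m[:100]=0
    v,u=np.nonzero(m); 
    if len(u): print("brass u,y mm",(400-v.mean())*.3,(400-u.mean())*.3,len(u))
    # rim centre offset: white rim inner edge via dark tyre boundary
P=pts(t);hsv=cv2.cvtColor(t["image"],cv2.COLOR_RGB2HSV)
m=(cv2.inRange(hsv,(105,120,60),(125,255,255))>0);m[:165]=0;m[230:]=0;m[:,:195]=0;m[:,305:]=0
p=P[m&(t["depth"]>0)];z=np.median(p[:,2]);p=p[abs(p[:,2]-z)<.012];print(z,cv2.minAreaRect(p[:,:2].astype(np.float32)))
save("r9.png",np.hstack([rect(t),rect(d)]))
```

```text
t -45 too many indices for array: array is 1-dimensional, but 2 were indexed
t 45 too many indices for array: array is 1-dimensional, but 2 were indexed
t 135 radial 135.4 dir 148.0 width 11.7
t -135 too many indices for array: array is 1-dimensional, but 2 were indexed
brass u,y mm 54.84844868735084 -0.47398568019092974 419
s -45 too many indices for array: array is 1-dimensional, but 2 were indexed
s 45 too many indices for array: array is 1-dimensional, but 2 were indexed
s 135 radial 135.6 dir 131.6 width 13.9
s -135 too many indices for array: array is 1-dimensional, but 2 were indexed
0.1417024878609322 ((0.5233204364776611, -0.030063651502132416), (0.24962261319160461, 0.023629261180758476), 68.20386505126953)
```

View pics/r9.png

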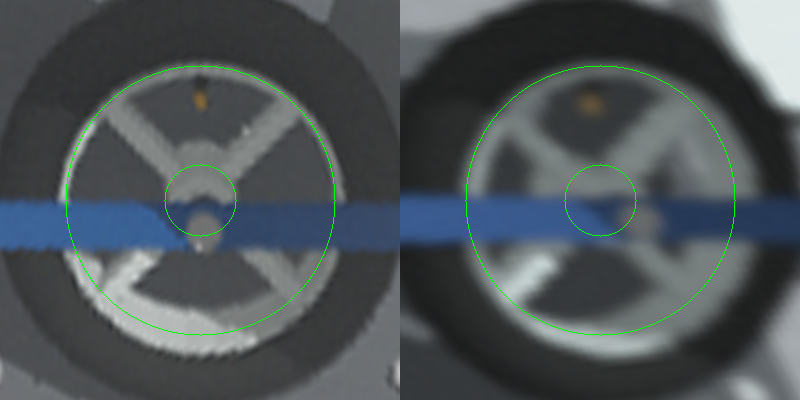

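Both free views show the valve within about 1° of twelve (brass at (201,100) on the left crop), and the bar has not moved. One quick check of the shadowed spokes.

```bash
sed -i 's/g>150)\[0\]/g>TH)[0]/; 1a TH=150' h.py
python3 - <<'E'
import h
from h import *
t=cap("top");d=cap("side")
for th in(85,95,105):
    h.TH=th
    for x,k in((t,"t"),(d,"s")):
        for p in(-45,45):
            try: print(th,k,p,line(x,p,r0=.042,r1=.07))
            except Exception as e: print(th,k,p,"-")
print(arm.observe()["dq"].round(3),arm.observe()["time"])
E
```

```text
85 t -45 radial -42.6 dir -44.6 width 20.4
85 t 45 radial 42.2 dir 44.4 width 19.1
85 s -45 radial -46.0 dir -56.3 width 37.2
85 s 45 radial 48.8 dir 39.2 width 18.3
95 t -45 radial -42.9 dir -45.3 width 18.1
95 t 45 radial 42.4 dir 45.1 width 17.1
95 s -45 radial -46.9 dir -64.5 width 35.3
95 s 45 radial 48.8 dir 39.8 width 14.4
105 t -45 radial -43.1 dir -45.7 width 15.9
105 t 45 radial 42.9 dir 45.8 width 15.1
105 s -45 radial -45.9 dir -70.3 width 29.3
105 s 45 radial 48.7 dir 42.6 width 10.6
[-0.009 -0.004 -0.004  0.002  0.     0.003] 19.975
```

Mean of the two spokes is (−45.2 + 45.1)/2 ≈ 0°, so the valve is at twelve o'clock within about 1°. I hand in.

```bash
python3 -c "
from rig import arm
print(arm.hand_in())"
```

```text
the job is handed in; nothing more can be done
None
```

The valve stem is at twelve o'clock, within about 1° by the camera views; three spoke pushes got it there, the hand is well clear, and the job was handed in at about 20 s.

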